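# Line up reagent bottles by height on the bottle stand

## Robot

A 7-joint arm with a two-finger parallel gripper is mounted at the origin on a cart in front of the work surface, level with it; the furniture and walls round the work are solid. World frame = base frame: x ahead of the robot, y to its left, z up, the work surface at z = 0. Lengths are in m, angles in rad, forces in N, time in s.
With the tool pointing down it reaches from about 0.425 to 0.875 m from the base axis. Payload 4.7 kg.
Tool frame: the origin (TCP) lies at the very end of the fingers, on their centre line; the grasp point (between the pads) lies 19 mm behind it; z points along the fingers, y is the line along which they close (so a half turn about z gives the same grasp; the last joint's range is limited). The gripper opens to 87 mm and grips with 3 to 60 N. Pads are 19 mm wide; open, the fingers measure 117 mm over their backs; the gripper's body (75 mm by 190 mm) begins 51 mm behind the grasp point.
Start: joints at [1.133, 0.321, -0.07, 1.45, 0.023, 1.371, -0.057], TCP at [0.284, -0.585, 0.2] pointing down, gripper open.
Joint ranges: [-2.86, 2.86], [-0.3, 2.09], [-1.38, 1.24], [0.06, 2.45], [-1.56, 4.7], [0.09, 2.05], [-2.69, 2.69]. Speed limits (rad/s): [2.57, 2.57, 3.14, 3.14, 3.14, 3.14, 3.14].

## Interface

Orientations are given as a rotation vector (axis times angle).
In Python, from bench import ctrl, get_image, job gives the robot as it stands.
- The arm moves only by the shell command python3 -m crank 'ROWS' [FORCE]. ROWS is JSON, a list that holds one entry, the list of rows, each a list of 5 numbers: the shift along the tool's x, y, z in mm, then the turn about the tool's z in rad, then the closure, from -1 (fully open) to 1 (shut), so that 0 is half open. A call has 1 to 10 rows; each row shifts and turns the commanded pose from where the row before left it, along the tool's axes as they then stand; what a row does not reach is not made up. A row lasts 1/12 s, in which the tool goes at most 41.7 mm and 7.16 degrees, less where a joint would pass 70% of its speed; a pose out of reach is approached as far as the arm can. A call with a gripper value outside its range is refused whole. The fingers move at their own pace and stop on an object; FORCE is the grip in N (left out, the last holds). Time passes only in rows, so rows that do not move let the fingers close. It gives the time, the measured TCP pose, the force, the opening and the grip force at its end, in the units of the state.
- ctrl.get_state(): the state, without advancing time (a new reading comes with each control period).
- get_image(name): name is "scene" or "top" or "wrist"; returns a dict with "pixels" (400x640x3 uint8, red, green, blue), "fx", "fy", "cx", "cy" (pixels), "k1" (the pictures are not rectified: a ray, as slopes to the right and down, at radius r is drawn at 1 + k1 r^2 times it, then the intrinsics apply), "T" (4x4, takes a point from camera to world coordinates); the wrist camera has in their place "T_tool_cam" (4x4, takes a point from camera to tool coordinates, whose origin is the TCP and whose axes are the flange's). Camera axes: x right, y down, z forward; pixel columns grow to the right and rows downward; lengths in m; the calibration is good to about 2 mm. A picture is of the moment at which its call begins: read the wrist's pose just before it. There is no depth.
- job.close_job(): hands the job in; it is judged then, once.
The state is a dict: "time": time; "joint_positions": joint angles; "qd": joint speeds; "joint_torque": joint torques, N m; "position": TCP position; "tool_rot": TCP orientation; "ft_force": force on the tool from outside, world axes, zero at the start; "torque": the same for the moment, N m; "grip_width": opening from 0.0 (shut) to 1.0 (fully open); "grip_force": force on a finger pad.
Only numpy, scipy, OpenCV 4.12 (cv2) and the standard library are available. Lean on these libraries where they do the work, as an engineer would, in place of code of your own. Each camera call takes 0.05 s, during which the arm holds its last target. There are 200 camera calls.

## Task

Put the four bottles standing in front of the wooden bottle stand onto it, one upright in the middle of each round mat, in order of height: the shortest on the mat next to the red end block, then each one taller, the tallest at the grey end. Knock no bottle over, and leave the petri dish beside the stand where it is.

Things in the scene. Friction and masses are not known exactly. Their poses are not given: they have to be found in the camera images.
- dropper_mid (a point): centre (53.5 mm above its base) of the small amber dropper bottle with black top, 107 mm tall, the shortest; amber body 33 mm in diameter up to 44 mm above the base, above it a black collar 27 mm in diameter from 52 to 68 mm above the base, then a black rubber teat that tapers from 27 mm to a point at the top. About 0.06 kg. z up; yaw does not matter.
- salt_mid (a point): centre (72 mm above its base) of the white plastic bottle with green lid, 144 mm tall, second shortest; body 72 mm in diameter up to 103 mm above the base, then a shoulder that slopes in to the lid; lid 55 mm in diameter, from 124 mm up to the top, its side clear of the shoulder only above 133 mm: grip it with the fingertips reaching 115 to 135 mm above the base. About 0.3 kg. z up; yaw does not matter.
- amber_mid (a point): centre (88 mm above its base) of the brown (amber) glass bottle with glass stopper, 176 mm tall, second tallest; body 72 mm in diameter up to 103 mm above the base, shoulder sloping in to a 34 mm neck at 147 mm; stopper knob 29 mm in diameter from 148 to 166 mm above the base, rounded off above that, to grip it by (fixed in the bottle). About 0.33 kg. z up; yaw does not matter.
- clear_mid (a point): centre (107.5 mm above its base) of the clear glass bottle with pale blue filling and glass stopper, 215 mm tall, the tallest; body 86 mm in diameter up to 135 mm above the base, shoulder sloping in to a 37 mm neck at 185 mm; stopper knob 31 mm in diameter from 186 to 206 mm above the base, rounded off above that, to grip it by (fixed in the bottle). About 0.4 kg. z up; yaw does not matter.
- mat0: round blue mat with a white ring, 94 mm across, 3 mm thick, top 11 mm above the worktop; the right end one of four equal mats fixed in a straight row, 110 mm apart centre to centre, on a light wooden board (480 x 104 x 8 mm, lying on the worktop). Origin: centre of its underside; y axis along the row, z up. Either end may be the red one.
- mat1: round blue mat with a white ring, 94 mm across, 3 mm thick, top 11 mm above the worktop; second from the right of four equal mats fixed in a straight row, 110 mm apart centre to centre, on a light wooden board (480 x 104 x 8 mm, lying on the worktop). Origin: centre of its underside; y axis along the row, z up. Either end may be the red one.
- mat2: round blue mat with a white ring, 94 mm across, 3 mm thick, top 11 mm above the worktop; third from the right of four equal mats fixed in a straight row, 110 mm apart centre to centre, on a light wooden board (480 x 104 x 8 mm, lying on the worktop). Origin: centre of its underside; y axis along the row, z up. Either end may be the red one.
- mat3: round blue mat with a white ring, 94 mm across, 3 mm thick, top 11 mm above the worktop; the left end one of four equal mats fixed in a straight row, 110 mm apart centre to centre, on a light wooden board (480 x 104 x 8 mm, lying on the worktop). Origin: centre of its underside; y axis along the row, z up. Either end may be the red one.
- red_block: red block 96 x 18 x 24 mm fixed across one end of the board (a grey one of the same size is at the other end), its centre 62 mm from the centre of the nearest mat; it marks the end for the shortest bottle. It may be at either end. Origin: centre of its underside, 8 mm above the worktop.
- dish: bystander: loose flat round petri dish, 94 mm across and 18 mm high, to the right of the stand, to be left alone. Origin: centre of its underside.
Things that resemble listed ones, but are neither listed nor needed, are in the scene too. What is shaped like the part that bears salt_mid but pink is not meant.

How it is judged:
At the end, for the whole second after the job is handed in: Every bottle stands upright (within 0.08 rad) and at rest on its own mat, its axis within 15 mm of the mat's centre, the heights rising from the mat next to the red block to the one next to the grey block: dropper bottle, white bottle with green lid, amber bottle, clear bottle (((horizontal distance between red_block and mat0 below 0.1 m and horizontal distance between dropper_mid and mat0 below 0.015 m and z of dropper_mid in the frame of mat0 below 0.0635 m and angle between each of dropper_mid, salt_mid, amber_mid, clear_mid's own z axis and vertical below 0.08 rad and horizontal distance between salt_mid and mat1 below 0.015 m and z of salt_mid in the frame of mat1 below 0.082 m and horizontal distance between amber_mid and mat2 below 0.015 m and z of amber_mid in the frame of mat2 below 0.098 m and horizontal distance between clear_mid and mat3 below 0.015 m and z of clear_mid in the frame of mat3 below 0.1175 m) or (horizontal distance between red_block and mat3 below 0.1 m and horizontal distance between dropper_mid and mat3 below 0.015 m and z of dropper_mid in the frame of mat3 below 0.0635 m and angle between each of dropper_mid, salt_mid, amber_mid, clear_mid's own z axis and vertical below 0.08 rad and horizontal distance between salt_mid and mat2 below 0.015 m and z of salt_mid in the frame of mat2 below 0.082 m and horizontal distance between amber_mid and mat1 below 0.015 m and z of amber_mid in the frame of mat1 below 0.098 m and horizontal distance between clear_mid and mat0 below 0.015 m and z of clear_mid in the frame of mat0 below 0.1175 m)) and linear speed of each of dropper, salt, amber, clear below 0.02 m/s); the robot touches nothing.
It fails at once if a bottle is knocked over (angle between any of dropper_mid, salt_mid, amber_mid, clear_mid's own z axis and vertical above 0.8 rad).
It fails at once if the petri dish is moved by more than 20 mm (distance of dish from where it was at the start of the episode above 0.02 m).
It also fails if it takes over 96 s, if anything falls off the work surface, if the arm or the gripper's body presses on something with over 40 N, if the wrist force passes 120 N, or if a joint passes its speed limit or range.

## Working session

There is one attempt and no reset: what is moved stays moved. The work goes in short steps, Python scripts to look and compute and a shell command to move; the robot and the scene stay as the last step left them, time stands still between calls to the robot, and variables do not carry over. Pictures are saved under pics/ and viewed, at most 14 in all, crops included, and the job is handed in when it is done.

```bash
ls; mkdir -p pics
python3 - <<'E'
from bench import ctrl,get_image,job
import cv2,numpy as np
print(ctrl.get_state())
for n in("scene","top"):
    d=get_image(n); cv2.imwrite(f"pics/{n}0.png",d["pixels"][:,:,::-1])
    print(n,{k:(np.round(v,4).tolist() if k!="pixels" else 0) for k,v in d.items()})
E
```

```text
pics
{'time': 0.0, 'joint_positions': array([ 1.13312113,  0.32177582, -0.07006825,  1.45168631,  0.0226022 ,
        1.37082187, -0.05688096]), 'qd': array([ 0.00118995,  0.00052477,  0.0002386 , -0.00013782,  0.00018043,
        0.0005657 ,  0.00039676]), 'joint_torque': array([-2.51755080e-05, -4.91289496e+01, -4.03907290e-01, -3.12527633e+01,
       -6.38609659e-02,  4.36439062e-02,  1.91382642e-04]), 'position': array([ 0.2834416 , -0.58426647,  0.19888641]), 'tool_rot': array([-3.05998776e+00, -7.03270561e-01,  8.34726856e-04]), 'ft_force': array([ 0.48487823,  0.18604206, -0.18145877]), 'torque': array([-0.0272601 , -0.08651899,  0.00818957]), 'grip_force': 0.0, 'grip_width': 1.0027475562388666}
scene {'pixels': 0, 'fx': 372.3914, 'fy': 372.3914, 'cx': 323.9943, 'cy': 193.1496, 'k1': -0.0803, 'T': [[-0.6526, -0.5845, 0.4821, 0.0846], [-0.7577, 0.5011, -0.4181, 0.2398], [0.0028, -0.6382, -0.7699, 0.816], [0.0, 0.0, 0.0, 1.0]]}
top {'pixels': 0, 'fx': 490.798, 'fy': 490.798, 'cx': 316.7056, 'cy': 203.3486, 'k1': -0.1119, 'T': [[0.0297, -0.9832, 0.18, 0.2511], [-0.9995, -0.028, 0.0117, -0.1513], [-0.0065, -0.1803, -0.9836, 1.4927], [0.0, 0.0, 0.0, 1.0]]}
```

View pics/scene0.png

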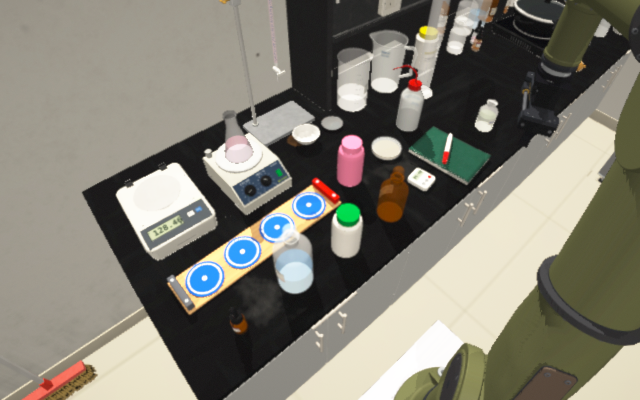

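View pics/top0.png

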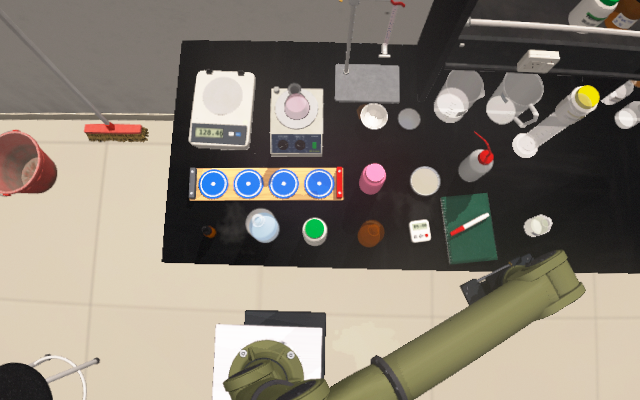

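Top view: stand at (190–343, 168–200), with the red block at its right end (339,183), so mat0 is the red end. From left to right the bottles are the dropper (208,231), clear (263,225), white with green lid (315,231) and amber (371,233). The pink-lidded bottle (372,179) is a decoy, and the dish is at (425,181). Next I'll measure the mats and enlarge the bottles.

```bash
cat > h.py <<'E'
import cv2,numpy as np
from bench import ctrl,get_image,job
from scipy.spatial.transform import Rotation as R
def ray(d,u,v,T=None):
    T=d["T"] if T is None else T
    K=np.array([[d["fx"],0,d["cx"]],[0,d["fy"],d["cy"]],[0,0,1]])
    p=cv2.undistortPoints(np.array([[[u,v]]],float),K,np.array([d["k1"],0,0,0,0.]))[0,0]
    return T[:3,3],T[:3,:3]@np.r_[p,1]
def plane(d,u,v,z,T=None):
    o,r=ray(d,u,v,T); return o+r*(z-o[2])/r[2]
def tri(d1,p1,d2,p2):
    a,b=ray(d1,*p1); c,e=ray(d2,*p2)
    s=np.linalg.lstsq(np.c_[b,-e],c-a,rcond=None)[0]
    P,Q=a+s[0]*b,c+s[1]*e; return (P+Q)/2,np.linalg.norm(P-Q)
def wristT(d):
    s=ctrl.get_state();T=np.eye(4);T[:3,:3]=R.from_rotvec(s["tool_rot"]).as_matrix();T[:3,3]=s["position"];return T@d["T_tool_cam"]
def blobs(d,lo,hi,amin=20):
    m=cv2.inRange(cv2.cvtColor(d["pixels"],cv2.COLOR_RGB2HSV),lo,hi)
    n,_,st,c=cv2.connectedComponentsWithStats(m); return [(c[i].round(1).tolist(),st[i].tolist()) for i in range(1,n) if st[i,4]>=amin]
def hulls(d,lo,hi,amin):
    m=cv2.inRange(cv2.cvtColor(d["pixels"],cv2.COLOR_RGB2HSV),lo,hi)
    out=[]
    for c in cv2.findContours(m,cv2.RETR_EXTERNAL,cv2.CHAIN_APPROX_NONE)[0]:
        if cv2.contourArea(c)>amin: out.append(cv2.fitEllipse(cv2.convexHull(c)))
    return out
E
python3 - <<'E'
from h import *
t=get_image("top");s=get_image("scene")
for nm,d in(("top",t),("scene",s)):
    for e in hulls(d,(100,150,120),(115,255,255),200): print(nm,"mat",np.round(e[0],1),np.round(e[1],1),plane(d,*e[0],.011).round(4))
    for e in blobs(d,(60,150,60),(80,255,255)): print(nm,"green",e,plane(d,*e[0],.144).round(4))
    for e in blobs(d,(0,180,120),(4,255,255)): print(nm,"red",e,plane(d,*e[0],.03).round(4))
a=cv2.resize(t["pixels"][195:270,190:400],None,fx=3.8,fy=3.8,interpolation=cv2.INTER_CUBIC)
cv2.imwrite("pics/tc.png",a[:,:,::-1])
b=cv2.resize(s["pixels"][130:350,210:430],None,fx=2.7,fy=2.7,interpolation=cv2.INTER_CUBIC)
cv2.imwrite("pics/sc.png",b[:,:,::-1])
print(R.from_rotvec(ctrl.get_state()["tool_rot"]).as_matrix().round(3)); w=get_image("wrist");print(w["T_tool_cam"].round(3),w["fx"])
E
```

```text
top mat [248.  183.2] [21.6 22.5] [0.5798 0.0814 0.011 ]
top mat [212.6 183.3] [21.7 22.4] [0.5764 0.1921 0.011 ]
top mat [318.8 182.9] [22.  22.3] [ 0.5867 -0.1384  0.011 ]
top mat [283.4 183.2] [21.6 22. ] [ 0.5828 -0.0288  0.011 ]
top green ([609.2, 1.7], [600, 0, 19, 6, 70]) [ 1.1898 -1.064   0.144 ]
top green ([314.3, 228.2], [305, 219, 19, 19, 272]) [ 0.4278 -0.1307  0.144 ]
top red ([110.2, 126.8], [105, 123, 10, 8, 50]) [0.7494 0.5353 0.03  ]
top red ([485.9, 153.6], [475, 132, 19, 32, 180]) [ 0.692  -0.6582  0.03  ]
top red ([339.0, 181.6], [337, 167, 5, 31, 132]) [ 0.5883 -0.2     0.03  ]
top red ([456.9, 230.3], [450, 226, 14, 10, 61]) [ 0.4481 -0.56    0.03  ]
scene mat [204.2 278. ] [24.2 30.2] [0.5756 0.1911 0.011 ]
scene mat [242.  251.4] [22.6 27.5] [0.5788 0.0813 0.011 ]
scene mat [275.8 226.4] [19.4 25.2] [ 0.5851 -0.0278  0.011 ]
scene mat [308.4 204.5] [19.1 24.3] [ 0.5859 -0.1386  0.011 ]
scene green ([278.6, 172.4], [275, 169, 8, 8, 39]) [ 0.6284 -0.0837  0.144 ]
scene green ([347.9, 213.7], [336, 203, 25, 23, 452]) [ 0.4252 -0.1268  0.144 ]
scene red ([414.3, 84.2], [409, 79, 13, 12, 115]) [ 0.7552 -0.7795  0.03  ]
scene red ([445.1, 156.9], [443, 152, 6, 12, 51]) [ 0.4466 -0.5572  0.03  ]
scene red ([325.4, 190.2], [312, 178, 28, 25, 247]) [ 0.5823 -0.1969  0.03  ]
scene red ([46.6, 384.6], [40, 379, 13, 12, 90]) [0.5609 0.5692 0.03  ]
[[ 0.9    0.437 -0.001]
 [ 0.437 -0.9    0.001]
 [-0.    -0.001 -1.   ]]
[[-0.001 -0.97  -0.243  0.067]
 [ 1.    -0.001  0.     0.   ]
 [-0.001 -0.243  0.97  -0.185]
 [ 0.     0.     0.     1.   ]] 296.23657631946566
```

View pics/tc.png

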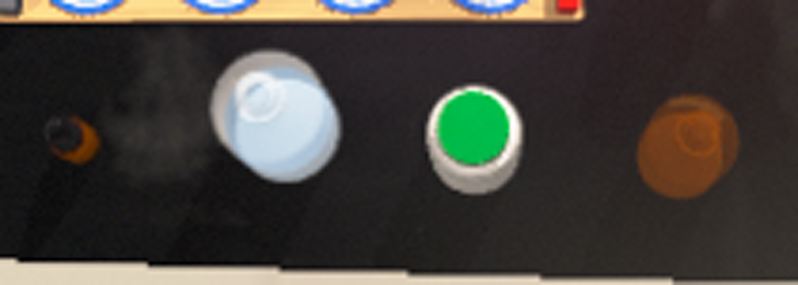

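View pics/sc.png

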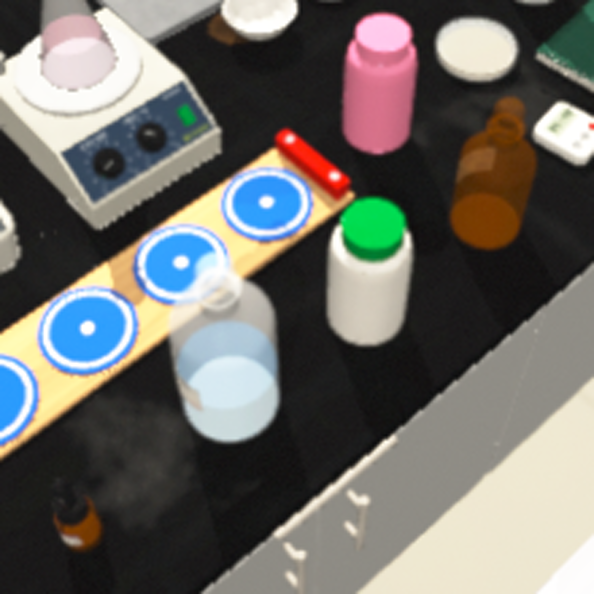

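The enlarged crops identify all four. The green-lidded white bottle is at top (314,228) / scene (348,214). The same-shaped bottle at scene (350,160) is all pink, so it's the decoy. The amber knob is at top (374,230) / scene (398,170), the clear knob at top (258,220) / scene (289,230), and the dropper at top (208,231) / scene (234,315).

Run:
```python
from h import *
t=get_image("top");s=get_image("scene")
C=lambda x,y:(190+x/3.8,195+y/3.8)
S=lambda x,y:(210+x/2.7,130+y/2.7)
print("salt",tri(t,(314.3,228.2),s,(347.9,213.7)))
print("amber",tri(t,C(698,132),s,S(509,108)),plane(t,*C(698,132),.16),plane(s,*S(509,108),.166))
print("amber body top",plane(t,*C(681,158),.0),)
print("clear",tri(t,C(258,97),s,S(213,268)),plane(t,*C(258,97),.2),plane(s,*S(213,268),.2),"base",plane(t,*C(287,134),.0))
print("drop",tri(t,C(66,133),s,S(63,490)),plane(t,*C(66,133),.09),plane(s,*S(63,490),.1),"body",plane(t,*C(80,142),.03),plane(s,*S(78,528),.022))
print("pink",plane(t,372,173,.144),"dish",plane(t,425,181,.01),"stirrer front",plane(t,296,156,.04))
```

```text
salt (array([ 0.42872847, -0.13060883,  0.13703251]), np.float64(5.617512275308934e-05))
amber (array([ 0.42554274, -0.29165473,  0.17216199]), np.float64(0.0023877393463621745)) [ 0.42608863 -0.29352432  0.16      ] [ 0.42989658 -0.29621751  0.166     ]
amber body top [ 0.42563758 -0.29711108  0.        ]
clear (array([0.43774823, 0.02043338, 0.208289  ]), np.float64(0.005982166991316477)) [0.43667486 0.01948766 0.2       ] [0.44511516 0.01922601 0.2       ] base [0.43591936 0.02090612 0.        ]
drop (array([0.42380466, 0.18461842, 0.08209382]), np.float64(0.007533755624557086)) [0.42031185 0.17980606 0.09      ] [0.41832174 0.18855738 0.1       ] body [0.4207137  0.18222954 0.03      ] [0.4198554  0.19097031 0.022     ]
pink [ 0.58966821 -0.28906244  0.144     ] dish [ 0.6027326  -0.46833869  0.01      ] stirrer front [ 0.66281155 -0.06615603  0.04      ]
```

```bash
python3 -m crank '[[[0,0,-12,-0.124,-1],[0,0,-12,-0.124,-1],[0,0,-12,-0.124,-1],[0,0,-12,-0.124,-1],[0,0,-12,-0.124,-1],[0,0,-12,-0.124,-1],[0,0,-12,-0.124,-1],[0,0,-12,-0.124,-1],[0,0,0,-0.124,-1],[0,0,0,0,-1]]]' 30
python3 -m crank '[[[35,18,0,0,-1],[35,18,0,0,-1],[35,18,0,0,-1],[35,18,0,0,-1],[35,18,0,0,-1],[35,18,0,0,-1],[35,18,0,0,-1],[35,18,0,0,-1],[35,18,0,0,-1],[35,18,0,0,-1]]]'
python3 -m crank '[[[35,0,0,0,-1],[35,0,0,0,-1],[35,0,0,0,-1],[35,0,0,0,-1],[35,-6,0,0,-1],[35,-6,0,0,-1],[35,-6,0,0,-1],[35,-6,0,0,-1],[35,-6,0,0,-1],[35,-6,0,0,-1]]]'
python3 - <<'E'
from h import *
s=ctrl.get_state();print(s["time"],s["position"],s["joint_positions"].round(2));print(R.from_rotvec(s["tool_rot"]).as_matrix().round(3))
E
```

```text
time: 1.18
position: [0.2839, -0.5852, 0.297]
tool_rot: [2.22, 2.22, -0.001]
ft_force: [0.2, -0.1, -0.2]
grip_width: 1.001
grip_force: 0.0
time: 2.02
position: [0.465, -0.2334, 0.2956]
tool_rot: [-2.229, -2.213, 0.001]
ft_force: [0.7, -0.2, -0.1]
grip_width: 0.998
grip_force: 0.0
time: 2.85
position: [0.4289, 0.1164, 0.2956]
tool_rot: [2.229, 2.213, -0.001]
ft_force: [0.9, 0.5, -0.2]
grip_width: 1.003
grip_force: 0.0
2.85 [0.42894085 0.11637279 0.29559097] [ 0.64 -0.18 -0.83  1.74 -0.13  1.52 -0.18]
[[ 0.007  1.    -0.   ]
 [ 1.    -0.007 -0.001]
 [-0.001 -0.    -1.   ]]
```

```bash
python3 -m crank '[[[0,0,0,0,-1],[0,0,0,0,-1],[0,0,0,0,-1]]]' >/dev/null
python3 - <<'E'
from h import *
s=ctrl.get_state();w=get_image("wrist");T=wristT(w)
cv2.imwrite("pics/w0.png",w["pixels"][:,:,::-1]);np.save("w0T.npy",T);print(s["position"])
for e in blobs(w,(3,120,60),(16,255,255),60): print(e,plane(w,*e[0],.03,T))
E
```

```text
[0.429704   0.11408426 0.29562095]
([318.4, 123.7], [305, 110, 20, 24, 88]) [0.43347547 0.18535884 0.03      ]
```

View pics/w0.png

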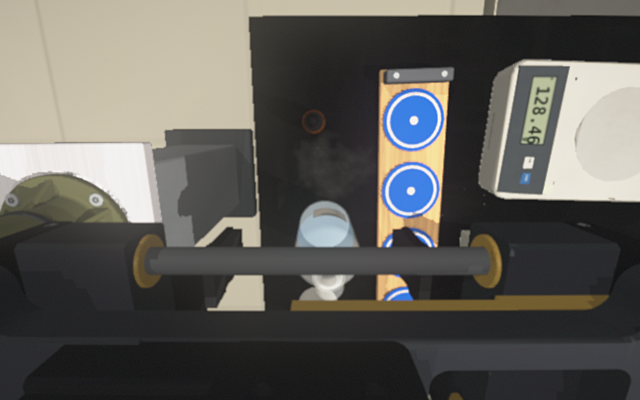

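Wrist view: the dropper shows as an amber ring at (314,121), the clear bottle near (325,240), mat3 at (414,121) and mat2 at (411,190).

Run:
```python
from h import *
w=get_image("wrist");T=np.load("w0T.npy")
print("drop",plane(w,313.7,121.5,.044,T),"r",plane(w,301.5,121.5,.044,T))
for e in hulls(w,(100,150,120),(115,255,255),1500): print(np.round(e[0],1),plane(w,*e[0],.011,T))
```

```text
drop [0.42673038 0.18825953 0.044     ] r [0.40935591 0.18838958 0.044     ]
[410.1 189.2] [0.58144146 0.08204914 0.011     ]
[412.9 118.8] [0.57823523 0.19197848 0.011     ]
```

```bash
python3 -m crank '[[[25,-2,0,0,-1],[25,-2,0,0,-1],[23,0,0,0,-1],[0,0,30,0,-1],[0,0,35,0,-1],[0,0,35,0,-1],[0,0,35,0,-1],[0,0,35,0,-1],[0,0,30,0,-1],[0,0,0,0,-1]]]'
python3 -m crank '[[[0,0,20,0,-1],[0,0,20,0,-1],[0,0,10,0,-1],[0,0,5,0,-1],[0,0,0,0,-1],[0,0,0,0,-1],[0,0,0,0,-1]]]'
```

```text
time: 4.03
position: [0.4219, 0.1847, 0.0904]
tool_rot: [-2.223, -2.21, 0.014]
ft_force: [-2.1, -0.1, -0.4]
grip_width: 0.998
grip_force: 0.0
time: 4.62
position: [0.4272, 0.188, 0.0422]
tool_rot: [2.224, 2.217, 0.002]
ft_force: [0.5, 0.7, -0.3]
grip_width: 1.0
grip_force: 0.0
```

```bash
python3 -m crank '[[[0,0,0,0,1],[0,0,0,0,1],[0,0,0,0,1],[0,0,0,0,1],[0,0,0,0,1],[0,0,0,0,1],[0,0,0,0,1],[0,0,0,0,1],[0,0,0,0,1],[0,0,0,0,1]]]' 15
python3 -m crank '[[[0,0,-5,0,1],[0,0,-10,0,1],[0,0,-15,0,1],[0,0,-15,0,1],[0,0,-15,0,1],[0,0,0,0,1],[0,0,0,0,1]]]'
```

```text
time: 5.45
position: [0.426, 0.1878, 0.0409]
tool_rot: [-2.225, -2.218, 0.0]
ft_force: [-0.2, 0.5, 0.7]
grip_width: 0.323
grip_force: 0.0
time: 6.03
position: [0.427, 0.1878, 0.102]
tool_rot: [2.224, 2.216, 0.002]
ft_force: [0.8, 0.0, -0.8]
grip_width: 0.264
grip_force: 14.9
```

Run:
```python
from h import *
d=get_image("scene");cv2.imwrite("pics/s1.png",cv2.resize(d["pixels"][240:370,170:310],None,fx=4,fy=4,interpolation=cv2.INTER_CUBIC)[:,:,::-1]);print(ctrl.get_state()["grip_width"],ctrl.get_state()["grip_force"])
```

```text
0.2684570051979624 14.934973781512326
```

View pics/s1.png

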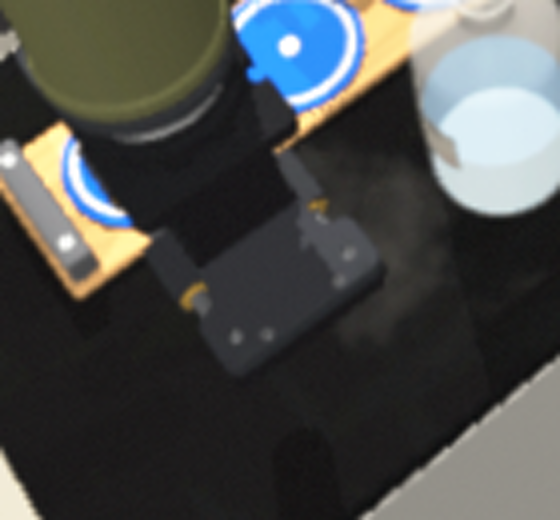

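The gripper hides the bottle in the scene view, so I'll use the wrist camera.

Run:
```python
from h import *
d=get_image("wrist");cv2.imwrite("pics/w1.png",cv2.resize(d["pixels"][120:300,200:440],None,fx=2.5,fy=2.5,interpolation=cv2.INTER_CUBIC)[:,:,::-1])
```

```text
(no output)
```

View pics/w1.png

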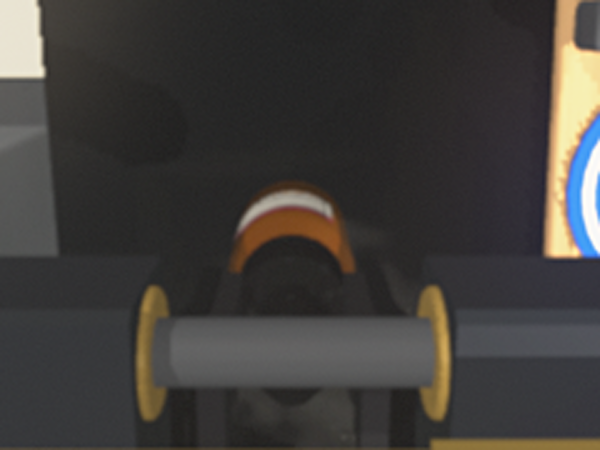

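The dropper is held upright between the fingers, with the far edge of its base at about (316,192). I'll work out how far below the TCP the base hangs.

Run:
```python
from h import *
d=get_image("wrist")
for v in (191,192.5,194):
    o,r=ray(d,317,v,d["T_tool_cam"]);s=(.0165-o[0])/r[0];print(v,(o+s*r).round(4))
for v in (213,215,217):  # amber shoulder/collar front edge
    o,r=ray(d,317,v,d["T_tool_cam"]);s=(.0135-o[0])/r[0];print(v,(o+s*r).round(4))
```

```text
191 [0.0165 0.001  0.0491]
192.5 [0.0165 0.001  0.0433]
194 [0.0165 0.001  0.0379]
213 [ 0.0135  0.0009 -0.0044]
215 [ 0.0135  0.0009 -0.0088]
217 [ 0.0135  0.0009 -0.0131]
```

```bash
python3 -m crank '[[[0,0,-20,0,1],[0,0,-30,0,1],[0,0,-30,0,1],[0,0,-30,0,1],[0,0,-30,0,1],[0,0,-30,0,1],[0,0,-20,0,1],[0,0,0,0,1]]]'
python3 -m crank '[[[-16,8,0,0,1],[-33,16,0,0,1],[-33,16,0,0,1],[-33,16,0,0,1],[-33,16,0,0,1],[-33,16,0,0,1],[-33,16,0,0,1],[-33,16,0,0,1],[-33,16,0,0,1],[-33,16,0,0,1]]]'
python3 -m crank '[[[-13,7,0,0,1],[0,0,0,0,1],[0,0,20,0,1],[0,0,30,0,1],[0,0,30,0,1],[0,0,30,0,1],[0,0,30,0,1],[0,0,20,0,1],[0,0,0,0,1],[0,0,0,0,1]]]'
```

```text
time: 6.85
position: [0.4279, 0.1886, 0.2943]
tool_rot: [2.223, 2.216, 0.007]
ft_force: [-0.2, -0.2, -0.6]
grip_width: 0.267
grip_force: 14.9
time: 7.68
position: [0.5771, -0.1272, 0.2885]
tool_rot: [-2.222, -2.216, 0.003]
ft_force: [0.2, 0.4, 0.1]
grip_width: 0.262
grip_force: 14.9
time: 8.52
position: [0.5828, -0.137, 0.1296]
tool_rot: [-2.22, -2.218, 0.002]
ft_force: [0.3, -0.4, 0.0]
grip_width: 0.267
grip_force: 14.9
```

```bash
python3 -m crank '[[[-1.5,3,20,0,1],[0,0,20,0,1],[0,0,15,0,1],[0,0,8,0,1],[0,0,0,0,1],[0,0,0,0,1]]]'
python3 -m crank '[[[0,0,3,0,1],[0,0,0,0,1],[0,0,0,0,1]]]'
python3 -m crank '[[[0,0,3,0,1],[0,0,0,0,1],[0,0,0,0,1]]]'
python3 -m crank '[[[0,0,3,0,1],[0,0,0,0,1],[0,0,0,0,1]]]'
```

```text
time: 9.02
position: [0.588, -0.1399, 0.0693]
tool_rot: [2.223, 2.218, 0.001]
ft_force: [-0.0, 0.7, -0.4]
grip_width: 0.268
grip_force: 14.9
time: 9.27
position: [0.5876, -0.1403, 0.0658]
tool_rot: [2.224, 2.217, 0.001]
ft_force: [0.7, 0.5, -0.2]
grip_width: 0.267
grip_force: 14.9
time: 9.52
position: [0.587, -0.1402, 0.0619]
tool_rot: [-2.225, -2.218, 0.0]
ft_force: [-1.0, 0.8, -0.6]
grip_width: 0.268
grip_force: 14.9
time: 9.77
position: [0.5869, -0.1402, 0.0587]
tool_rot: [-2.224, -2.218, 0.0]
ft_force: [0.4, -0.2, -1.2]
grip_width: 0.266
grip_force: 14.9
```

```bash
python3 -m crank '[[[0,0,2,0,1],[0,0,0,0,1],[0,0,0,0,1]]]'
python3 -m crank '[[[0,0,2,0,1],[0,0,0,0,1],[0,0,0,0,1]]]'
python3 - <<'E'
from h import *
d=get_image("wrist");cv2.imwrite("pics/w2.png",cv2.resize(d["pixels"][120:300,200:440],None,fx=2.5,fy=2.5,interpolation=cv2.INTER_CUBIC)[:,:,::-1])
E
```

```text
time: 10.02
position: [0.587, -0.1402, 0.0568]
tool_rot: [-2.225, -2.218, 0.0]
ft_force: [0.0, -0.4, -0.2]
grip_width: 0.266
grip_force: 14.9
time: 10.27
position: [0.587, -0.1402, 0.0548]
tool_rot: [-2.225, -2.218, 0.0]
ft_force: [0.5, 0.2, 0.1]
grip_width: 0.266
grip_force: 14.9
```

View pics/w2.png

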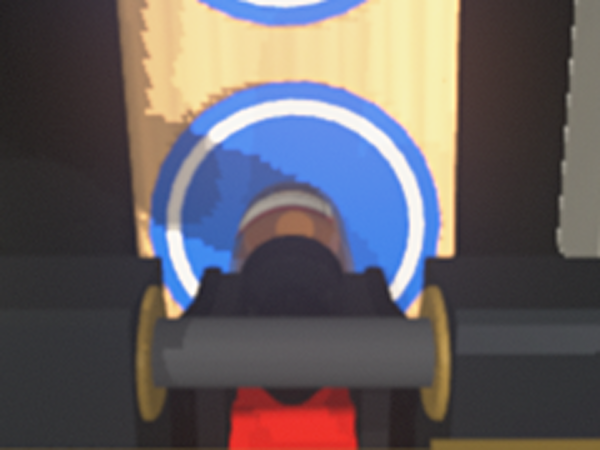

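The dropper is over mat0 and centred in the ring (ring centre around crop (297,235)). No contact yet, so I'll keep lowering.

```bash
python3 -m crank '[[[0,0,1.5,0,1],[0,0,0,0,1],[0,0,0,0,1]]]' | grep -E 'pos|ft'
python3 -m crank '[[[0,0,1,0,1],[0,0,0,0,1],[0,0,0,0,1]]]'| grep -E 'pos|ft'
python3 -m crank '[[[0,0,1,0,1],[0,0,0,0,1],[0,0,0,0,1]]]'| grep -E 'pos|ft'
```

```text
position: [0.5874, -0.1403, 0.0538]
ft_force: [-0.8, -0.3, 0.9]
position: [0.5877, -0.1404, 0.0537]
ft_force: [-1.0, -0.1, 5.5]
position: [0.588, -0.1405, 0.0537]
ft_force: [-3.5, 0.4, 12.2]
```

```bash
python3 -m crank '[[[0,0,-2,0,1],[0,0,0,0,1],[0,0,0,0,0.3],[0,0,0,0,0],[0,0,0,0,-0.5],[0,0,0,0,-1],[0,0,0,0,-1],[0,0,0,0,-1],[0,0,0,0,-1],[0,0,0,0,-1]]]'
python3 -m crank '[[[0,0,-15,0,-1],[0,0,-30,0,-1],[0,0,-30,0,-1],[0,0,-30,0,-1],[0,0,-30,0,-1],[0,0,-30,0,-1],[0,0,-20,0,-1],[0,0,0,0,-1],[0,0,0,0,-1]]]'
python3 -m crank '[[[0,-15,0,0,-1],[2,-30,0,0,-1],[2,-30,0,0,-1],[2,-30,0,0,-1],[2,-30,0,0,-1],[2,-24,0,0,-1],[0,0,0,0,-1],[0,0,0,0,-1]]]'
python3 - <<'E'
from h import *
w=get_image("wrist");T=wristT(w);print(ctrl.get_state()["position"])
cv2.imwrite("pics/w3.png",w["pixels"][:,:,::-1]);np.save("w3T.npy",T)
t=get_image("top");cv2.imwrite("pics/t3.png",cv2.resize(t["pixels"][150:280,180:400],None,fx=3.5,fy=3.5,interpolation=cv2.INTER_CUBIC)[:,:,::-1])
E
```

```text
time: 11.9
position: [0.5871, -0.1402, 0.0534]
tool_rot: [2.225, 2.218, -0.0]
ft_force: [-0.1, -0.2, 0.6]
grip_width: 0.786
grip_force: 0.0
time: 12.65
position: [0.5878, -0.1402, 0.2397]
tool_rot: [2.223, 2.216, 0.002]
ft_force: [-0.2, 0.1, 0.4]
grip_width: 1.0
grip_force: 0.0
time: 13.32
position: [0.4268, -0.1302, 0.2375]
tool_rot: [-2.227, -2.216, 0.003]
ft_force: [1.2, 0.1, -0.7]
grip_width: 1.002
grip_force: 0.0
[ 0.42784155 -0.12993578  0.23772573]
```

View pics/t3.png

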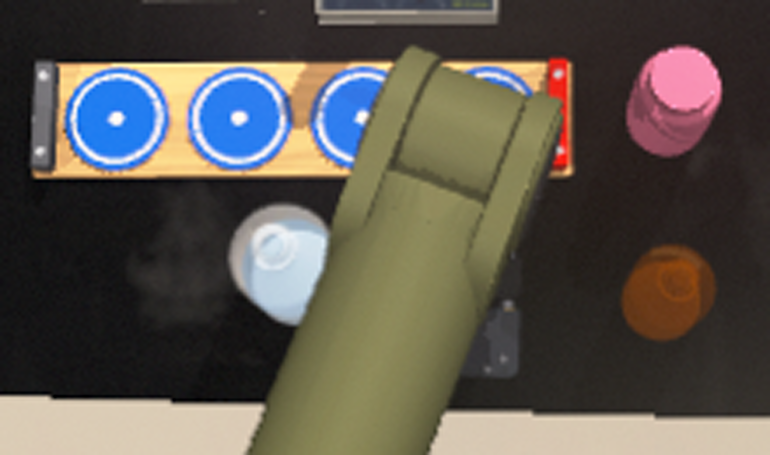

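The clear and amber bottles haven't moved. The arm hides mat0, so I'll check the dropper later. Now gripping the green lid.

```bash
python3 -m crank '[[[0,0,20,0,-1],[0,0,30,0,-1],[0,0,30,0,-1],[0,0,20,0,-1],[0,0,10,0,-1],[0,0,5,0,-1],[0,0,0,0,-1],[0,0,0,0,-1]]]'
python3 -m crank '[[[0,0,0,0,1],[0,0,0,0,1],[0,0,0,0,1],[0,0,0,0,1],[0,0,0,0,1],[0,0,0,0,1],[0,0,0,0,1],[0,0,0,0,1],[0,0,0,0,1],[0,0,0,0,1]]]' 35
python3 -m crank '[[[0,0,-3,0,1],[0,0,-5,0,1],[0,0,-10,0,1],[0,0,-10,0,1],[0,0,0,0,1],[0,0,0,0,1]]]'
```

```text
time: 14.08
position: [0.4292, -0.1297, 0.1242]
tool_rot: [2.224, 2.218, 0.002]
ft_force: [0.5, -0.5, 0.2]
grip_width: 1.004
grip_force: 0.0
time: 14.92
position: [0.4281, -0.1298, 0.1234]
tool_rot: [2.225, 2.218, -0.0]
ft_force: [0.4, -0.3, -0.1]
grip_width: 0.326
grip_force: 0.0
time: 15.42
position: [0.4289, -0.1301, 0.1526]
tool_rot: [2.223, 2.216, 0.001]
ft_force: [-1.0, 0.2, -0.6]
grip_width: 0.006
grip_force: 0.0
```

The fingers shut on nothing, so I'll look at the view from just before the descent.

View pics/w3.png

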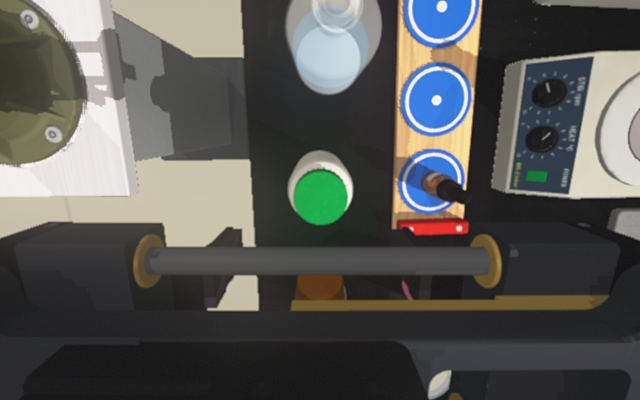

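Run:
```python
from h import *
w=get_image("wrist");T=wristT(w);s=get_image("scene")
print(blobs(w,(60,150,40),(80,255,255)))
for e in blobs(s,(60,150,60),(80,255,255)): print("scene",e,plane(s,*e[0],.144).round(4))
a=cv2.resize(w["pixels"],(480,300));b=cv2.resize(s["pixels"][100:350,180:440],(312,300))
cv2.imwrite("pics/ws4.png",np.hstack([a,b])[:,:,::-1])
```

```text
[([597.2, 190.2], [583, 183, 30, 16, 370]), ([318.2, 209.4], [282, 186, 74, 61, 2267])]
scene ([278.7, 172.4], [276, 169, 7, 8, 38]) [ 0.6282 -0.0839  0.144 ]
scene ([347.9, 214.4], [336, 204, 25, 22, 420]) [ 0.4237 -0.1255  0.144 ]
```

View pics/ws4.png

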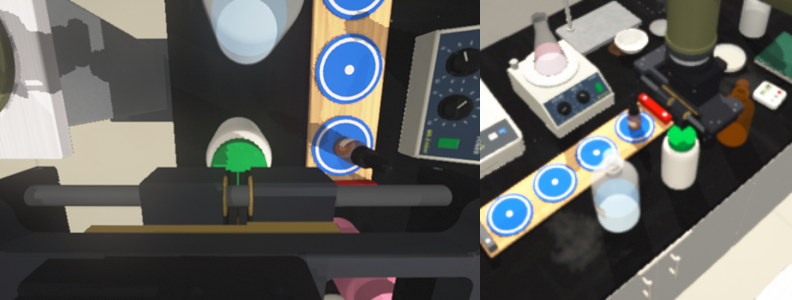

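Run:
```python
from h import *
w=get_image("wrist");T=np.load("w3T.npy")
im=cv2.imread("pics/w3.png")[:,:,::-1]; d=dict(w);d["pixels"]=im
for e in blobs(d,(60,150,60),(80,255,255),300): print(e,plane(d,*e[0],.144,T).round(4))
for e in hulls(d,(100,150,120),(115,255,255),1500): print(np.round(e[0],1),plane(d,*e[0],.011,T).round(4))
t=get_image("top")
print([ (e,plane(t,*e[0],.144).round(4)) for e in blobs(t,(60,150,60),(80,255,255),100)])
print(ctrl.get_state()["position"],ctrl.get_state()["grip_width"])
print(w["T_tool_cam"],w["fx"],w["k1"])
```

```text
([320.2, 197.4], [294, 170, 53, 55, 2311]) [ 0.4319 -0.1292  0.144 ]
[435.6  98.7] [ 0.586  -0.0272  0.011 ]
[441.4   5.9] [0.5835 0.082  0.011 ]
[]
[ 0.42779264 -0.12967414  0.15109944] 0.006147682616779732
[[-8.99163848e-04 -9.70003599e-01 -2.43088891e-01  6.59517844e-02]
 [ 9.99999571e-01 -9.26127815e-04 -3.35740881e-06  7.99429140e-04]
 [-2.21874684e-04 -2.43088789e-01  9.70004016e-01 -1.85263315e-01]
 [ 0.00000000e+00  0.00000000e+00  0.00000000e+00  1.00000000e+00]] 296.23657631946566 -0.00968503182332932
```

Run:
```python
from h import *
w=get_image("wrist");Ti=np.linalg.inv(w["T_tool_cam"])
for x,y in((0.0095,.0135),(.0095,-.0135),(.0095,.0)):
  for z in (0,-.019,-.033,-.05):
    p=(Ti@[x,y,z,1])[:3];q=p[:2]/p[2];q=q*(1+w["k1"]*(q@q));print(x,y,z,(w["fx"]*q+[w["cx"],w["cy"]]).round(1))
print((w["fx"],w["cx"],w["cy"]))
a=cv2.resize(w["pixels"][160:310,200:440],None,fx=1.6,fy=1.6,interpolation=cv2.INTER_CUBIC)
b=cv2.resize(cv2.imread("pics/w2.png")[:,:,::-1],(384,288))
cv2.imwrite("pics/c5.png",np.vstack([a,b])[:,:,::-1])
```

```text
0.0095 0.0135 0 [336.3 217. ]
0.0095 0.0135 -0.019 [338.3 226.4]
0.0095 0.0135 -0.033 [340.1 234.7]
0.0095 0.0135 -0.05 [342.8 246.8]
0.0095 -0.0135 0 [294.9 217. ]
0.0095 -0.0135 -0.019 [292.6 226.4]
0.0095 -0.0135 -0.033 [290.6 234.7]
0.0095 -0.0135 -0.05 [287.6 246.9]
0.0095 0.0 0 [315.6 217. ]
0.0095 0.0 -0.019 [315.5 226.4]
0.0095 0.0 -0.033 [315.4 234.7]
0.0095 0.0 -0.05 [315.2 246.8]
(296.23657631946566, 316.81009455629817, 202.1318941042437)
```

View pics/c5.png

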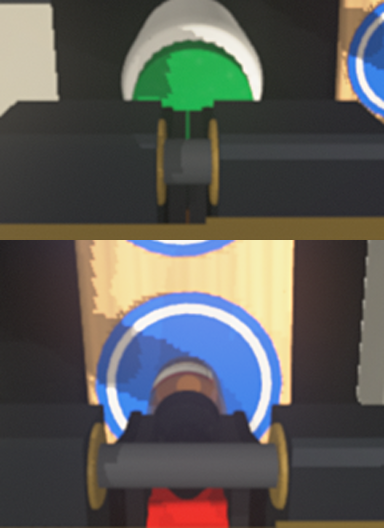

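The fingertips show at image row 227, about 20 mm short of where the stated TCP should project (row 217). They also closed at TCP z=0.123 without touching the lid. Fingertips that sit about 20 mm or more above the reported TCP would explain both. Going 25 mm lower is safe either way, because the body is 72 mm and the opening 87 mm.

```bash
python3 -m crank '[[[0,0,-15,0,-1],[0,0,0,0,-1],[0,0,0,0,-1],[0,0,0,0,-1],[0,0,0,0,-1],[0,0,0,0,-1],[0,0,0,0,-1],[0,0,0,0,-1],[0,0,0,0,-1],[0,0,0,0,-1]]]' >/dev/null
python3 -m crank '[[[0,0,0,0,-1],[0,0,0,0,-1],[0,0,0,0,-1],[0,0,0,0,-1],[0,0,0,0,-1]]]'
python3 -m crank '[[[0,0,15,0,-1],[0,0,15,0,-1],[0,0,15,0,-1],[0,0,10,0,-1],[0,0,8,0,-1],[0,0,5,0,-1],[0,0,0,0,-1],[0,0,0,0,-1]]]'
python3 -m crank '[[[0,0,0,0,1],[0,0,0,0,1],[0,0,0,0,1],[0,0,0,0,1],[0,0,0,0,1],[0,0,0,0,1],[0,0,0,0,1],[0,0,0,0,1],[0,0,0,0,1]]]' 35
```

```text
time: 16.92
position: [0.4281, -0.1297, 0.1665]
tool_rot: [2.225, 2.218, -0.0]
ft_force: [0.7, 0.5, -0.0]
grip_width: 0.98
grip_force: 0.0
time: 17.58
position: [0.4284, -0.1297, 0.0987]
tool_rot: [2.225, 2.218, 0.0]
ft_force: [1.0, 0.6, 0.1]
grip_width: 1.004
grip_force: 0.0
time: 18.33
position: [0.4285, -0.1299, 0.0986]
tool_rot: [2.224, 2.217, 0.0]
ft_force: [1.4, -0.5, -0.4]
grip_width: 0.668
grip_force: 33.2
```

```bash
python3 -m crank '[[[0,0,0,0,1],[0,0,0,0,1],[0,0,0,0,1],[0,0,-3,0,1],[0,0,-5,0,1],[0,0,-10,0,1],[0,0,-10,0,1],[0,0,0,0,1],[0,0,0,0,1],[0,0,0,0,1]]]' 40
python3 -c "
from h import *
s=ctrl.get_state();print(s['ft_force'],s['grip_width'])"
```

```text
time: 19.17
position: [0.428, -0.1298, 0.1265]
tool_rot: [2.225, 2.218, -0.0]
ft_force: [0.3, 0.5, -4.1]
grip_width: 0.668
grip_force: 37.5
[ 0.32050396  0.5232847  -4.14700986] 0.6675911270986352
```

Held, with 4.1 N of weight and a steady width. Carrying it over to mat1.

```bash
python3 -m crank '[[[0,0,-15,0,1],[0,0,-20,0,1],[0,0,-25,0,1],[0,0,-25,0,1],[0,0,-20,0,1],[0,0,-15,0,1],[0,0,0,0,1]]]'
python3 -m crank '[[[7,10,0,0,1],[13,20,0,0,1],[15,22,0,0,1],[15,23,0,0,1],[15,23,0,0,1],[15,22,0,0,1],[13,20,0,0,1],[8,15,0,0,1],[0,0,0,0,1],[0,0,0,0,1]]]'
python3 -m crank '[[[0,0,15,0,1],[0,0,20,0,1],[0,0,25,0,1],[0,0,25,0,1],[0,0,20,0,1],[0,0,10,0,1],[0,0,5,0,1],[0,0,0,0,1],[0,0,0,0,1]]]'
```

```text
time: 19.75
position: [0.4298, -0.1302, 0.2492]
tool_rot: [2.221, 2.215, 0.002]
ft_force: [1.0, 0.5, -2.6]
grip_width: 0.668
grip_force: 37.5
time: 20.58
position: [0.5829, -0.0282, 0.2443]
tool_rot: [-2.22, -2.218, 0.002]
ft_force: [-0.7, -0.4, -2.9]
grip_width: 0.667
grip_force: 37.5
time: 21.33
position: [0.5838, -0.0295, 0.1273]
tool_rot: [2.224, 2.217, 0.001]
ft_force: [0.3, -0.0, -2.3]
grip_width: 0.667
grip_force: 37.5
```

```bash
python3 -m crank '[[[0,0,8,0,1],[0,0,4,0,1],[0,0,0,0,1],[0,0,0,0,1],[0,0,0,0,1]]]'|grep -E 'pos|ft'
python3 -m crank '[[[0,0,2,0,1],[0,0,0,0,1],[0,0,0,0,1]]]'|grep -E 'pos|ft'
python3 -m crank '[[[0,0,1.5,0,1],[0,0,0,0,1],[0,0,0,0,1]]]'|grep -E 'pos|ft'
python3 -m crank '[[[0,0,1,0,1],[0,0,0,0,1],[0,0,0,0,1]]]'|grep -E 'pos|ft'
```

```text
position: [0.5836, -0.0292, 0.1147]
ft_force: [-0.0, -0.3, -2.6]
position: [0.5834, -0.0292, 0.1124]
ft_force: [-0.2, -0.7, -2.9]
position: [0.5833, -0.0292, 0.1108]
ft_force: [-0.1, -0.6, -2.5]
position: [0.5834, -0.0292, 0.1099]
ft_force: [-0.6, -0.0, -4.0]
```

```bash
python3 -m crank '[[[0,0,1,0,1],[0,0,0,0,1],[0,0,0,0,1]]]'|grep -E 'pos|ft'
python3 -m crank '[[[0,0,0.5,0,1],[0,0,0,0,1],[0,0,0,0,0.2],[0,0,0,0,0],[0,0,0,0,-1],[0,0,0,0,-1],[0,0,0,0,-1],[0,0,0,0,-1],[0,0,0,0,-1],[0,0,0,0,-1]]]'
python3 -m crank '[[[0,0,-10,0,-1],[0,0,-20,0,-1],[0,0,-30,0,-1],[0,0,-30,0,-1],[0,0,-30,0,-1],[0,0,-30,0,-1],[0,0,-10,0,-1],[0,0,0,0,-1]]]'
python3 -m crank '[[[-15,-9,0,0,-1],[-30,-17,0,0,-1],[-30,-17,0,0,-1],[-30,-17,0,0,-1],[-30,-17,0,0,-1],[-30,-17,0,0,-1],[-30,-17,0,0,-1],[-30,-17,0,0,-1],[-30,-17,0,0,-1],[-10,-9,0,0,-1]]]'
```

```text
position: [0.5837, -0.0296, 0.1097]
ft_force: [-1.7, -1.6, 2.5]
time: 23.58
position: [0.5834, -0.029, 0.1082]
tool_rot: [-2.224, -2.218, -0.0]
ft_force: [-0.2, 0.6, -0.2]
grip_width: 0.976
grip_force: 0.0
time: 24.25
position: [0.5853, -0.0287, 0.2723]
tool_rot: [2.221, 2.215, 0.006]
ft_force: [-0.2, 0.7, -1.3]
grip_width: 0.998
grip_force: 0.0
time: 25.08
position: [0.4243, -0.299, 0.2665]
tool_rot: [-2.231, -2.208, 0.004]
ft_force: [-0.1, 0.0, -0.7]
grip_width: 0.995
grip_force: 0.0
```

```bash
python3 -m crank '[[[0,0,0,0,-1],[0,0,0,0,-1],[0,0,0,0,-1]]]'|grep pos
python3 - <<'E'
from h import *
w=get_image("wrist");T=wristT(w);t=get_image("top");s=get_image("scene")
for d,TT in((w,T),(t,None),(s,None)):
  for e in blobs(d,(60,150,60),(80,255,255),100): print("green",e,plane(d,*e[0],.152,TT).round(4))
for e in blobs(w,(3,110,40),(18,255,255),100): print("amber",e,plane(w,*e[0],.1,T).round(4))
cv2.imwrite("pics/w6.png",np.hstack([w["pixels"][:330,200:560],cv2.resize(t["pixels"][150:270,250:400],(400,320))[:330] if 0 else cv2.copyMakeBorder(cv2.resize(t["pixels"][150:270,250:400],(400,320)),0,10,0,0,cv2.BORDER_CONSTANT)])[:,:,::-1])
E
```

```text
position: [0.4291, -0.2922, 0.2677]
green ([539.1, 37.6], [529, 31, 21, 14, 232]) [ 0.6366 -0.1443  0.152 ]
green ([280.4, 172.6], [272, 164, 18, 18, 268]) [ 0.5815 -0.0306  0.152 ]
green ([271.6, 193.5], [260, 183, 24, 22, 402]) [ 0.5786 -0.028   0.152 ]
amber ([417.5, 85.8], [392, 0, 78, 122, 1100]) [ 0.5434 -0.1799  0.1   ]
amber ([432.3, 62.0], [425, 52, 16, 21, 204]) [ 0.5578 -0.1551  0.1   ]
amber ([577.3, 151.9], [558, 146, 37, 16, 199]) [ 0.7398 -0.2531  0.1   ]
amber ([317.7, 183.8], [289, 151, 59, 65, 2918]) [ 0.4313 -0.2914  0.1   ]
```

View pics/w6.png

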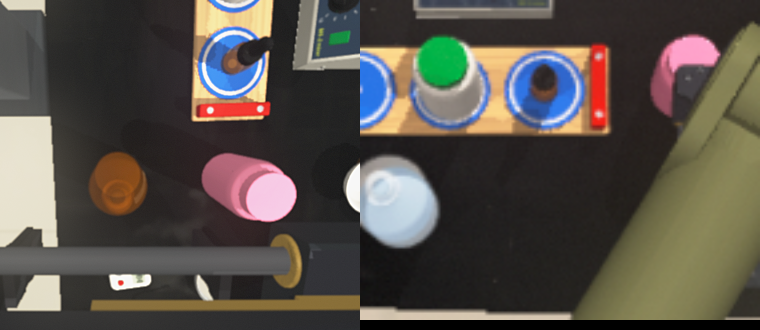

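The salt bottle is upright on mat1 and the dropper upright on mat0. The amber knob ring is at wrist pixel (318,192).

Run:
```python
from h import *
w=get_image("wrist");T=wristT(w);print(plane(w,318,192,.163,T),plane(w,318,183,.05,T),ctrl.get_state()["position"])
```

```text
[ 0.431447   -0.28880079  0.163     ] [ 0.4319125 -0.300316   0.05     ] [ 0.42944185 -0.2924088   0.2683409 ]
```

```bash
python3 -m crank '[[[0,0,20,0,-1],[0,0,30,0,-1],[0,0,30,0,-1],[0,0,30,0,-1],[0,0,20,0,-1],[0,0,12,0,-1],[0,0,5,0,-1],[0,0,0,0,-1],[0,0,0,0,-1]]]'
python3 -m crank '[[[0,0,0,0,1],[0,0,0,0,1],[0,0,0,0,1],[0,0,0,0,1],[0,0,0,0,1],[0,0,0,0,1],[0,0,0,0,1],[0,0,0,0,1],[0,0,0,0,1],[0,0,0,0,1]]]' 45
python3 -m crank '[[[0,0,0,0,1],[0,0,0,0,1],[0,0,0,0,1],[0,0,0,0,1]]]'
```

```text
time: 26.28
position: [0.4296, -0.294, 0.1226]
tool_rot: [2.223, 2.217, 0.001]
ft_force: [-0.4, -0.6, 0.5]
grip_width: 0.998
grip_force: 0.0
time: 27.12
position: [0.4286, -0.2936, 0.1213]
tool_rot: [-2.225, -2.218, -0.0]
ft_force: [-0.3, 0.5, -0.7]
grip_width: 0.361
grip_force: 41.4
time: 27.45
position: [0.4285, -0.2936, 0.1212]
tool_rot: [-2.224, -2.218, -0.0]
ft_force: [1.5, -0.5, -3.0]
grip_width: 0.358
grip_force: 41.2
```

```bash
python3 -m crank '[[[0,0,-3,0,1],[0,0,-7,0,1],[0,0,-10,0,1],[0,0,-10,0,1],[0,0,0,0,1],[0,0,0,0,1],[0,0,0,0,1]]]'
python3 -m crank '[[[0,0,-10,0,1],[0,0,-20,0,1],[0,0,-25,0,1],[0,0,-25,0,1],[0,0,-25,0,1],[0,0,-25,0,1],[0,0,-25,0,1],[0,0,-15,0,1],[0,0,0,0,1],[0,0,0,0,1]]]'
```

```text
time: 28.03
position: [0.4286, -0.2938, 0.1516]
tool_rot: [2.225, 2.218, -0.0]
ft_force: [-0.4, -0.8, -3.4]
grip_width: 0.359
grip_force: 40.9
time: 28.87
position: [0.4289, -0.2937, 0.3218]
tool_rot: [2.224, 2.218, -0.0]
ft_force: [-0.2, -0.3, -4.3]
grip_width: 0.361
grip_force: 40.9
```

Held. Carrying the amber bottle to mat2.

```bash
python3 -m crank '[[[10,4,0,0,1],[20,8,0,0,1],[25,10,0,0,1],[30,12,0,0,1],[30,12,0,0,1],[30,12,0,0,1],[30,12,0,0,1],[30,12,0,0,1],[30,12,0,0,1],[30,12,0,0,1]]]'
python3 -m crank '[[[30,12,0,0,1],[25,10,0,0,1],[25,10,0,0,1],[20,8,0,0,1],[10,4,0,0,1],[0,0,0,0,1],[0,0,0,0,1],[0,0,0,0,1]]]'
```

```text
time: 29.7
position: [0.5347, -0.0265, 0.3199]
tool_rot: [-2.223, -2.217, 0.003]
ft_force: [1.4, -0.3, -4.1]
grip_width: 0.356
grip_force: 40.9
time: 30.37
position: [0.5791, 0.0797, 0.3204]
tool_rot: [-2.225, -2.217, 0.004]
ft_force: [0.7, -0.3, -3.2]
grip_width: 0.359
grip_force: 40.9
```

```bash
python3 -m crank '[[[1,1,15,0,1],[0,0,25,0,1],[0,0,30,0,1],[0,0,30,0,1],[0,0,30,0,1],[0,0,25,0,1],[0,0,15,0,1],[0,0,10,0,1],[0,0,0,0,1],[0,0,0,0,1]]]'|grep -E 'pos|ft'
python3 -m crank '[[[0,0,3,0,1],[0,0,0,0,1],[0,0,0,0,1]]]'|grep -E 'pos|ft'
python3 -m crank '[[[0,0,2,0,1],[0,0,0,0,1],[0,0,0,0,1]]]'|grep -E 'pos|ft'
python3 -m crank '[[[0,0,1,0,1],[0,0,0,0,1],[0,0,0,0,1]]]'|grep -E 'pos|ft'
python3 -m crank '[[[0,0,1,0,1],[0,0,0,0,1],[0,0,0,0,1]]]'|grep -E 'pos|ft'
```

```text
position: [0.5809, 0.0808, 0.1417]
ft_force: [0.3, -0.2, -3.2]
position: [0.5813, 0.0818, 0.1394]
ft_force: [-0.3, -0.0, -2.9]
position: [0.5808, 0.0818, 0.1365]
ft_force: [-1.1, -0.7, -3.8]
position: [0.5807, 0.0818, 0.1353]
ft_force: [-0.3, 0.4, -2.8]
position: [0.5807, 0.0818, 0.1343]
ft_force: [-0.7, 0.2, -3.5]
```

```bash
python3 -m crank '[[[0,0,1,0,1],[0,0,0,0,1],[0,0,0,0,1]]]'|grep -E 'pos|ft'
python3 -m crank '[[[0,0,1,0,1],[0,0,0,0,1],[0,0,0,0,1]]]'|grep -E 'pos|ft'
python3 -m crank '[[[0,0,0.5,0,1],[0,0,0,0,1],[0,0,0,0,1]]]'|grep -E 'pos|ft'
```

```text
position: [0.5807, 0.0818, 0.1333]
ft_force: [0.4, 0.1, -3.9]
position: [0.5809, 0.082, 0.1327]
ft_force: [-0.1, 0.5, -1.2]
position: [0.5811, 0.0823, 0.1326]
ft_force: [-0.4, 0.6, 2.3]
```

```bash
python3 -m crank '[[[0,0,0,0,0.6],[0,0,0,0,0.3],[0,0,0,0,0],[0,0,0,0,-1],[0,0,0,0,-1],[0,0,0,0,-1],[0,0,0,0,-1],[0,0,0,0,-1],[0,0,0,0,-1],[0,0,0,0,-1]]]'
python3 -m crank '[[[0,0,-10,0,-1],[0,0,-20,0,-1],[0,0,-30,0,-1],[0,0,-30,0,-1],[0,0,-30,0,-1],[0,0,-30,0,-1],[0,0,-15,0,-1],[0,0,0,0,-1],[0,0,0,0,-1]]]'
python3 -m crank '[[[-6,-13,0,0,-1],[-12,-26,0,0,-1],[-12,-26,0,0,-1],[-12,-26,0,0,-1],[-10,-26,0,0,-1],[-10,-26,0,0,-1],[0,0,0,0,-1],[0,0,0,0,-1],[0,0,0,0,-1],[0,0,0,0,-1]]]'
python3 - <<'E'
from h import *
w=get_image("wrist");T=wristT(w);print(ctrl.get_state()["position"])
cv2.imwrite("pics/w7.png",w["pixels"][:,:,::-1]);np.save("w7T.npy",T)
E
```

```text
time: 33.78
position: [0.5807, 0.0817, 0.1318]
tool_rot: [-2.225, -2.218, 0.0]
ft_force: [0.4, 0.0, 0.9]
grip_width: 0.883
grip_force: 0.0
time: 34.53
position: [0.5812, 0.0822, 0.2982]
tool_rot: [2.223, 2.217, 0.002]
ft_force: [-0.5, 0.2, 0.4]
grip_width: 0.997
grip_force: 0.0
time: 35.37
position: [0.438, 0.0208, 0.2964]
tool_rot: [-2.222, -2.219, -0.001]
ft_force: [0.2, 0.4, 0.2]
grip_width: 0.998
grip_force: 0.0
[0.43802742 0.02093337 0.29641349]
```

View pics/w7.png

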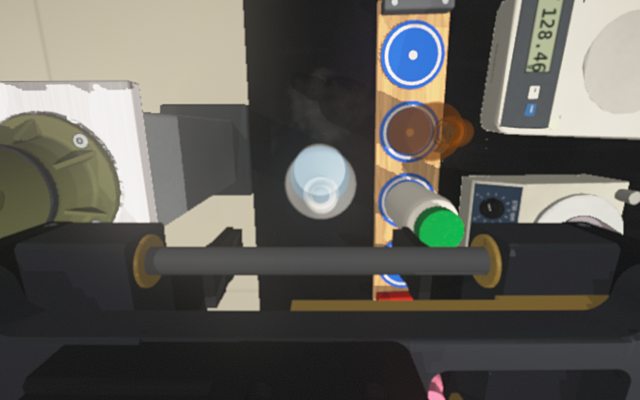

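The amber bottle stands centred on mat2. The clear knob is at (321,190), and mat3 at (413,54) is free.

Run:
```python
from h import *
w=get_image("wrist");T=np.load("w7T.npy");print(plane(w,321,190,.2,T),plane(w,412.5,54,.011,T),plane(w,320.5,181,.09,T))
```

```text
[0.44281816 0.02858339 0.2       ] [0.57874524 0.19211573 0.011     ] [0.44358737 0.01824538 0.09      ]
```

```bash
python3 -m crank '[[[2,3,20,0,-1],[0,0,30,0,-1],[0,0,30,0,-1],[0,0,25,0,-1],[0,0,15,0,-1],[0,0,12,0,-1],[0,0,5,0,-1],[0,0,0,0,-1],[0,0,0,0,-1]]]'
python3 -m crank '[[[0,0,0,0,1],[0,0,0,0,1],[0,0,0,0,1],[0,0,0,0,1],[0,0,0,0,1],[0,0,0,0,1],[0,0,0,0,1],[0,0,0,0,1],[0,0,0,0,1],[0,0,0,0,1]]]' 50
python3 -m crank '[[[0,0,0,0,1],[0,0,0,0,1],[0,0,0,0,1],[0,0,0,0,1],[0,0,-3,0,1],[0,0,-7,0,1],[0,0,-10,0,1],[0,0,-10,0,1],[0,0,0,0,1],[0,0,0,0,1]]]'
```

```text
time: 36.22
position: [0.441, 0.0227, 0.1602]
tool_rot: [-2.223, -2.218, -0.001]
ft_force: [0.3, -0.3, 1.0]
grip_width: 0.997
grip_force: 0.0
time: 37.05
position: [0.4407, 0.0221, 0.1598]
tool_rot: [2.225, 2.218, 0.0]
ft_force: [0.7, -0.1, -2.8]
grip_width: 0.389
grip_force: 45.1
time: 37.88
position: [0.4413, 0.0221, 0.1909]
tool_rot: [2.224, 2.217, 0.001]
ft_force: [-0.5, -0.4, -3.6]
grip_width: 0.388
grip_force: 44.6
```

```bash
python3 -m crank '[[[0,0,-15,0,1],[0,0,-15,0,1],[10,0,-10,0,1],[20,0,0,0,1],[25,0,0,0,1],[30,0,0,0,1],[30,0,0,0,1],[25,0,0,0,1],[20,0,0,0,1],[10,0,0,0,1]]]'
python3 -m crank '[[[0,0,0,0,1],[0,10,0,0,1],[0,20,0,0,1],[0,25,0,0,1],[0,25,0,0,1],[0,25,0,0,1],[0,20,0,0,1],[0,11,0,0,1],[0,0,0,0,1],[0,0,0,0,1]]]'
```

```text
time: 38.72
position: [0.44, 0.1967, 0.2302]
tool_rot: [-2.219, -2.223, -0.002]
ft_force: [0.2, 0.9, -4.2]
grip_width: 0.383
grip_force: 44.5
time: 39.55
position: [0.5768, 0.191, 0.2289]
tool_rot: [-2.225, -2.215, 0.003]
ft_force: [-0.9, -0.1, -4.4]
grip_width: 0.383
grip_force: 44.6
```

Target contact is at about TCP z = 0.171.

```bash
python3 -m crank '[[[1,1,15,0,1],[0,0,20,0,1],[0,0,12,0,1],[0,0,6,0,1],[0,0,0,0,1],[0,0,0,0,1],[0,0,0,0,1]]]'|grep -E 'pos|ft'
python3 -m crank '[[[0,0,1.5,0,1],[0,0,0,0,1],[0,0,0,0,1]]]'|grep -E 'pos|ft'
python3 -m crank '[[[0,0,1,0,1],[0,0,0,0,1],[0,0,0,0,1]]]'|grep -E 'pos|ft'
python3 -m crank '[[[0,0,1,0,1],[0,0,0,0,1],[0,0,0,0,1]]]'|grep -E 'pos|ft'
```

```text
position: [0.5785, 0.1931, 0.1781]
ft_force: [-0.6, 0.3, -3.5]
position: [0.5783, 0.1928, 0.1758]
ft_force: [-1.5, -0.1, -4.1]
position: [0.5781, 0.1928, 0.1744]
ft_force: [-0.1, -0.2, -3.6]
position: [0.578, 0.1928, 0.1733]
ft_force: [-0.1, -0.5, -4.0]
```

```bash
python3 -m crank '[[[0,0,1,0,1],[0,0,0,0,1],[0,0,0,0,1]]]'|grep -E 'pos|ft'
python3 -m crank '[[[0,0,1,0,1],[0,0,0,0,1],[0,0,0,0,1]]]'|grep -E 'pos|ft'
python3 -m crank '[[[0,0,0.7,0,1],[0,0,0,0,1],[0,0,0,0,1]]]'|grep -E 'pos|ft'
```

```text
position: [0.578, 0.1928, 0.1723]
ft_force: [-0.2, 0.1, -4.2]
position: [0.5782, 0.1932, 0.1719]
ft_force: [-0.6, 0.8, -0.6]
position: [0.5784, 0.1936, 0.1717]
ft_force: [-0.8, 1.0, 5.4]
```

Contact. Releasing and retreating upward, then back out of the cameras' view.

```bash
python3 -m crank '[[[0,0,-0.7,0,0.6],[0,0,0,0,0.3],[0,0,0,0,0],[0,0,0,0,-1],[0,0,0,0,-1],[0,0,0,0,-1],[0,0,0,0,-1],[0,0,0,0,-1],[0,0,0,0,-1],[0,0,0,0,-1]]]'
python3 -m crank '[[[0,0,-10,0,-1],[0,0,-20,0,-1],[0,0,-30,0,-1],[0,0,-30,0,-1],[0,0,-30,0,-1],[0,0,-20,0,-1],[0,0,0,0,-1],[0,-10,0,0,-1],[0,-20,0,0,-1],[0,-30,0,0,-1]]]'
python3 -m crank '[[[0,-30,0,0,-1],[0,-30,0,0,-1],[-15,-5,0,0,-1],[-30,0,0,0,-1],[-35,0,0,0,-1],[-35,0,0,0,-1],[-35,0,0,0,-1],[-35,0,0,0,-1],[-35,0,0,0,-1],[-35,0,0,0,-1]]]'
python3 -m crank '[[[-35,0,0,0,-1],[-35,0,0,0,-1],[-35,0,0,0,-1],[-35,0,0,0,-1],[-35,0,0,0,-1],[-30,0,0,0,-1],[-15,0,0,0,-1],[0,0,0,0,-1],[0,0,0,0,-1],[0,0,0,0,-1]]]'
python3 - <<'E'
from h import *
t=get_image("top");s=get_image("scene")
h=lambda d:cv2.cvtColor(d["pixels"],cv2.COLOR_RGB2HSV)
for n,d in(("top",t),("scene",s)):
  for e in blobs(d,(60,150,60),(80,255,255),100): print(n,"green",e,plane(d,*e[0],.15).round(4))
  for e in blobs(d,(3,120,30),(16,255,200),40): print(n,"amber/wood",e)
  for e in hulls(d,(95,110,120),(115,255,255),100): print(n,"blue",np.round(e[0],1),np.round(e[1],1))
  for e in blobs(d,(98,15,120),(112,90,255),150): print(n,"pale",e,plane(d,*e[0],.09).round(3))
print("dish",[(e,plane(t,*e[0],.018).round(3)) for e in blobs(t,(0,0,150),(179,50,255),300) if 380<e[0][0]<450 and 160<e[0][1]<200])
E
```

```text
time: 42.47
position: [0.5781, 0.1927, 0.1713]
tool_rot: [2.225, 2.218, -0.0]
ft_force: [0.8, -0.0, -0.7]
grip_width: 0.909
grip_force: 0.0
time: 43.3
position: [0.5178, 0.1921, 0.3096]
tool_rot: [-2.224, -2.214, 0.002]
ft_force: [-0.4, -1.3, 1.8]
grip_width: 1.0
grip_force: 0.0
time: 44.13
position: [0.4521, -0.0633, 0.3104]
tool_rot: [-2.225, -2.217, 0.003]
ft_force: [0.3, -0.2, -0.1]
grip_width: 1.0
grip_force: 0.0
time: 44.97
position: [0.4535, -0.2794, 0.3116]
tool_rot: [-2.221, -2.221, -0.001]
ft_force: [-0.2, 0.4, 0.2]
grip_width: 0.996
grip_force: 0.0
top green ([280.4, 172.6], [272, 164, 18, 18, 269]) [ 0.582  -0.0305  0.15  ]
top amber/wood ([624.0, 11.7], [604, 0, 36, 29, 522])
top amber/wood ([116.2, 132.5], [85, 126, 58, 9, 134])
top amber/wood ([6.2, 144.8], [0, 140, 16, 11, 69])
top amber/wood ([42.7, 174.4], [24, 142, 32, 51, 518])
top amber/wood ([244.3, 179.0], [231, 165, 27, 29, 519])
top amber/wood ([335.2, 188.2], [327, 167, 15, 34, 107])
top amber/wood ([266.2, 176.7], [263, 168, 9, 19, 87])
top amber/wood ([221.4, 197.6], [189, 189, 75, 12, 248])
top amber/wood
[... 162 characters left out ...]
3, 165, 32, 32, 699]) [0.564 0.186 0.09 ]
scene green ([271.6, 193.4], [260, 183, 24, 22, 401]) [ 0.5804 -0.029   0.15  ]
scene amber/wood ([494.4, 3.3], [491, 0, 8, 8, 49])
scene amber/wood ([292.0, 141.4], [287, 135, 14, 12, 78])
scene amber/wood ([302.9, 222.9], [236, 184, 106, 97, 246])
scene amber/wood ([235.8, 226.6], [212, 206, 51, 46, 956])
scene amber/wood ([241.4, 251.8], [229, 241, 26, 22, 420])
scene amber/wood ([195.2, 300.0], [167, 281, 68, 34, 231])
scene amber/wood ([63.8, 383.4], [39, 363, 48, 37, 180])
scene amber/wood ([46.4, 383.9], [39, 378, 14, 12, 68])
scene blue [308.4 204.6] [19.7 25.2]
scene pale ([198.6, 271.7], [177, 250, 43, 46, 1325]) [0.549 0.198 0.09 ]
dish []
```

Can't view more pictures, so I'll check the silhouettes numerically against the projected extents of bottles standing upright at the mat centres.

Run:
```python
from h import *
a=np.linspace(0,2*np.pi,60)
def bbox(d,x,y,prof):
    P=np.vstack([np.c_[x+r*np.cos(a),y+r*np.sin(a),0*a+z+.011] for z,r in prof])
    Ti=np.linalg.inv(d["T"]);K=np.array([[d["fx"],0,d["cx"]],[0,d["fy"],d["cy"]],[0,0,1]])
    q=cv2.projectPoints(P,cv2.Rodrigues(Ti[:3,:3])[0],Ti[:3,3],K,np.array([d["k1"],0,0,0,0.]))[0][:,0]
    m,M=q.min(0),q.max(0);return np.r_[m,M].round(1)
t=get_image("top");s=get_image("scene")
for n,d in(("top",t),("scene",s)):
    print(n,"amber exp",bbox(d,.580,.0815,[(0,.036),(.103,.036),(.166,.0145)]))
    print(n,"clear exp",bbox(d,.577,.192,[(0,.043),(.135,.043)]),bbox(d,.577,.192,[(0,.043),(.08,.043)]),"all",bbox(d,.577,.192,[(0,.043),(.135,.043),(.206,.0155)]))
    print(n,"dropper exp teat",bbox(d,.5865,-.1385,[(.052,.0135),(.107,.001)]))
    dk=cv2.inRange(cv2.cvtColor(d["pixels"],cv2.COLOR_RGB2HSV),(0,0,0),(179,255,70))
    x0,y0=(303,166) if n=="top" else (294,180)
    n2,_,st,c=cv2.connectedComponentsWithStats(dk[y0:y0+35,x0:x0+30]);print([(c[i]+[x0,y0],st[i]) for i in range(1,n2) if st[i,4]>15])
    b=blobs(d,(98,15,120),(112,90,255),20);print(b)
print([e for e in blobs(t,(0,0,110),(60,60,255),200) if 370<e[0][0]<460])
```

```text
top amber exp [230.5 163.3 259.5 194.5]
top clear exp [187.7 158.1 226.4 196.7] [192.6 163.1 226.4 196.7] all [187.7 158.1 226.4 196.7]
top dropper exp teat [314.3 174.4 323.3 183.5]
[(array([317.5, 166. ]), array([ 0,  0, 30,  1, 30], dtype=int32)), (array([318.56666667, 178.95      ]), array([12,  8,  8, 10, 60], dtype=int32))]
[([208.8, 181.5], [193, 165, 32, 32, 699])]
scene amber exp [218.2 205.9 256.1 263.9]
scene clear exp [167.  231.2 221.6 294.6] [175.1 244.7 221.6 294.6] all [167.  222.7 221.6 294.6]
scene dropper exp teat [302.5 178.  312.8 196.2]
[(array([302.69322709, 186.92031873]), array([  0,   0,  19,  17, 251], dtype=int32))]
[([475.8, 14.0], [471, 9, 9, 14, 59]), ([258.1, 173.5], [255, 170, 6, 8, 23]), ([244.5, 181.3], [240, 177, 10, 9, 39]), ([198.2, 208.4], [193, 204, 11, 10, 37]), ([180.4, 212.1], [173, 210, 14, 6, 23]), ([198.6, 271.6], [177, 250, 43, 46, 1321])]
[([458.1, 94.9], [434, 70, 51, 53, 1824]), ([373.6, 115.8], [360, 103, 28, 27, 594]), ([409.9, 116.7], [398, 109, 22, 20, 260]), ([431.9, 184.6], [422, 170, 18, 26, 246]), ([419.5, 230.4], [409, 219, 22, 24, 432])]
```

```bash
python3 -c "
from bench import job
print(job.close_job())"
```

```text
the job is handed in; nothing more can be done
None
```

All four bottles stand upright on their mats in order of height, from the dropper at the red end to the clear bottle at the grey end, within about 5 mm of centre by the cameras; the arm never went near the petri dish, and the job was handed in at about 45 s with no verdict returned.

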